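# Put the impact sockets back on their tray in order of size

## Robot

A 7-joint arm with a two-finger parallel gripper is mounted at the origin on the work surface. World frame = base frame: x ahead of the robot, y to its left, z up, the work surface at z = 0. Lengths are in m, angles in degrees, forces in N, time in s.
With the tool pointing down it reaches from about 0.35 to 0.9 m from the base axis. Payload 8.1 kg.
Tool frame: the origin (TCP) lies midway between the tips of the shut fingers; the grasp point (between the pads) lies 19 mm behind it (bot.grip_depth is the z of the grasp point in the tool frame, in m); z points along the fingers, y is the direction in which the jaws open and shut (so a half turn about z gives the same grasp; the last joint's range is limited). The gripper opens to 85 mm and grips with 20 to 120 N. Pads are 22 mm wide; open, the fingers measure 114 mm over their backs; the gripper's body (76 mm by 85 mm) begins 54 mm behind the grasp point. The pads swing forward as they close: fully open they stand 13 mm farther back than shut.
Start: joints at [-69.018, 24.895, 1.432, 90.138, -0.665, 64.973, -4.303], TCP at [0.282, 0.558, 0.231] pointing down, gripper open.
Joint ranges: [-149.89, 149.89], [-25.12, 119.58], [-72.63, 75.52], [4.76, 147.25], [-75.54, 255.54], [6.69, 114.76], [-157.13, 157.13]. Speed limits (degrees/s): [127.2, 127.2, 172.46, 172.46, 180, 180, 180].

## Interface

Orientations are given as [roll, pitch, yaw] about the fixed x, y, z axes, in that order (R = Rz(yaw) Ry(pitch) Rx(roll)).
In Python, from rig import bot gives the robot as it stands.
- The arm moves only by the tool jog_arm, never from a script. Its argument "plan" is a list of rows, each a list of 7 numbers: the shift along the tool's x, y, z in mm, then the turn, a rotation vector about the tool's x, y, z in rad, then the closure, from -1 (fully open) to 1 (shut). A call has 1 to 8 rows; each row shifts and turns the commanded pose from where the row before left it, along the tool's axes as they then stand; what a row does not reach is not made up. A row lasts 1/12 s, in which the tool goes at most 41.7 mm and 7.16 degrees, less where a joint would pass 70% of its speed; a pose out of reach is approached as far as the arm can. A call with a gripper value outside its range is refused whole. The fingers move at their own pace and stop on an object; "newtons" is the grip in N (left out, the last holds). Time passes only in rows, so rows that do not move let the fingers close. It gives the time, the measured TCP pose, the force and the opening at its end, in the units of the state.
- bot.observe(): the state, without advancing time (a new reading comes with each control period).
- bot.camera(name): name is "side" or "top"; returns (picture, depth): 384x512x3 uint8, red, green, blue; 384x512 float32, m along the optical axis (not along the pixel's ray), 0 where there is no reading.
- bot.get_calibration(name): a dict with "vfov" (degrees; the focal length in pixels is half the picture's height over the tangent of half this angle, whatever the lens; pixels are square), "cx", "cy" (the principal point, pixels), "k1" (the pictures are not rectified: a ray, as slopes to the right and down, at radius r is drawn at 1 + k1 r^2 times it, then the intrinsics apply), "R" (3x3) and "t" (3): a world point X has camera coordinates R X + t. Camera axes: x right, y down, z forward; pixel columns grow to the right and rows downward; lengths in m; the calibration is good to about 2 mm. A picture is of the moment at which its call begins. get_calibration takes no time and is no camera call.
- bot.finish_job(): hands the job in, once; it reports no verdict.
The state is a dict: "time_s": time; "joints": joint angles; "joint_vel": joint speeds; "effort": joint torques, N m; "ee_pos": TCP position; "tool_rot": TCP orientation; "contact_force": force on the tool from outside, world axes, zero at the start; "wrist_torque": the same for the moment, N m; "grip_width": finger opening in m.
Only numpy, scipy, OpenCV 4.12 (cv2) and the standard library are available. Lean on these libraries where they do the work, as an engineer would, in place of code of your own. Each camera call takes 0.05 s, during which the arm holds its last target.

## Task

Put the five black impact sockets away on the grey socket tray, each standing upright on the deck with its open end down over a post of its own: fill the back row (farther from the robot) with the two deep ones first, and only then the front row with the three standard ones. In each row the sizes rise from left to right as seen from the robot, so the smallest stands at the left. Leave all five released and standing still.

Things in the scene. Friction and masses are not known exactly. Their poses are not given: they have to be found in the camera images.
- deep_small_mid (a point): the smaller of the two deep (tall) impact sockets: black steel cylinder 44 mm across, 90 mm tall, 0.5 kg, standing upright on a sheet of cardboard 3 mm thick. Lower end open: a round hollow 27 mm wide, 45 mm deep; upper end solid, with a black square on top. The point is its centre, on the axis and half-way up (45 mm over its foot); z is up along the axis.
- deep_large_mid (a point): the larger of the two deep (tall) impact sockets: black steel cylinder 56 mm across, 92 mm tall, 0.75 kg, standing upright on a sheet of cardboard 3 mm thick. Lower end open: a round hollow 38 mm wide, 45 mm deep; upper end solid, with a black square on top. The point is its centre, on the axis and half-way up (46 mm over its foot); z is up along the axis.
- std_small_mid (a point): the smallest of the three standard (short) impact sockets: black steel cylinder 40 mm across, 52 mm tall, 0.24 kg, standing upright on a sheet of cardboard 3 mm thick. Lower end open: a round hollow 24 mm wide, 28 mm deep; upper end solid, with a black square on top. The point is its centre, on the axis and half-way up (26 mm over its foot); z is up along the axis.
- std_medium_mid (a point): the middle one of the three standard (short) impact sockets: black steel cylinder 50 mm across, 54 mm tall, 0.38 kg, standing upright on a sheet of cardboard 3 mm thick. Lower end open: a round hollow 32 mm wide, 28 mm deep; upper end solid, with a black square on top. The point is its centre, on the axis and half-way up (27 mm over its foot); z is up along the axis.
- std_large_mid (a point): the largest of the three standard (short) impact sockets: black steel cylinder 60 mm across, 58 mm tall, 0.52 kg, standing upright on a sheet of cardboard 3 mm thick. Lower end open: a round hollow 41 mm wide, 30 mm deep; upper end solid, with a black square on top. The point is its centre, on the axis and half-way up (29 mm over its foot); z is up along the axis.
- back_post_a: one of two alike posts in the tray's back row (far from the robot, 90 mm behind the front row), 100 to 124 mm apart: steel pin 8 mm thick, 23 mm high, on a flat black disc. Which is left or right varies. Tray: grey steel plate 200 x 360 mm, its top (the deck) 12 mm over the counter, with ends 28 mm high. Origin: on the post's axis at deck height; x to the back of the tray, y along the row to the robot's left, z up.
- back_post_b: one of two alike posts in the tray's back row (far from the robot, 90 mm behind the front row), 100 to 124 mm apart: steel pin 8 mm thick, 23 mm high, on a flat black disc. Which is left or right varies. Tray: grey steel plate 200 x 360 mm, its top (the deck) 12 mm over the counter, with ends 28 mm high. Origin: on the post's axis at deck height; x to the back of the tray, y along the row to the robot's left, z up.
- front_post_a: one of three alike posts in the tray's front row (near the robot), 90 to 106 mm apart: steel pin 8 mm thick, 23 mm high, on a flat black disc. Which is left, middle or right varies. Tray: grey steel plate 200 x 360 mm, its top (the deck) 12 mm over the counter, with ends 28 mm high. Origin: on the post's axis at deck height; x to the back of the tray, y along the row to the robot's left, z up.
- front_post_b: one of three alike posts in the tray's front row (near the robot), 90 to 106 mm apart: steel pin 8 mm thick, 23 mm high, on a flat black disc. Which is left, middle or right varies. Tray: grey steel plate 200 x 360 mm, its top (the deck) 12 mm over the counter, with ends 28 mm high. Origin: on the post's axis at deck height; x to the back of the tray, y along the row to the robot's left, z up.
- front_post_c: one of three alike posts in the tray's front row (near the robot), 90 to 106 mm apart: steel pin 8 mm thick, 23 mm high, on a flat black disc. Which is left, middle or right varies. Tray: grey steel plate 200 x 360 mm, its top (the deck) 12 mm over the counter, with ends 28 mm high. Origin: on the post's axis at deck height; x to the back of the tray, y along the row to the robot's left, z up.
Not all that is in view belongs to the job. What is shaped like the part that bears std_large_mid but purple is not meant. Leave any green look-alike of the part that bears deep_large_mid alone.

How it is judged:
By the outcome, as a careful person would: the job done as asked, in the order asked, and still so for the second after the job is handed in, with the robot touching nothing.
It also fails if it takes over 141 s, if anything falls off the work surface, if the arm or the gripper's body presses on something with over 40 N, if the wrist force passes 120 N, or if a joint passes its speed limit or range.

## Working session

There is one attempt and no reset: what is moved stays moved. The work goes in short steps, Python scripts to look and compute and a tool call to move; the robot and the scene stay as the last step left them, time stands still between calls to the robot, and variables do not carry over. Pictures are saved under pics/ and viewed, and the job is handed in when it is done.

Besides the shell and the picture viewer there is one more tool, called as name([rows], argument=value, ...), one row to a line, values as JSON. jog_arm: Moves the arm, as the interface text tells. Its arguments: {"type":"object","properties":{"plan":{"type":"array"},"newtons":{"type":"number"}},"required":["plan"]}

```bash
mkdir -p pics; ls
python3 - <<'E'
from rig import bot
import cv2,numpy as np
print(bot.observe())
for n in("side","top"):
    p,d=bot.camera(n); cv2.imwrite(f"pics/{n}0.png",p[:,:,::-1]); np.savez(f"{n}0.npz",p=p,d=d)
    print(n,bot.get_calibration(n))
E
```

```text
pics
{'time_s': 0.0, 'joints': array([-69.01726331,  24.93754974,   1.43259085,  90.1887304 ,
        -0.66545236,  64.97186758,  -4.3035542 ]), 'joint_vel': array([-0.07881835, -0.10985962, -0.0002096 ,  0.00886296,  0.00552464,
        0.03494937,  0.03432193]), 'effort': array([ 8.50780852e-04, -6.70475721e+01,  1.02500159e+00, -3.16209626e+01,
        1.54819235e-02,  1.23620045e-02,  1.91332923e-07]), 'ee_pos': array([0.28223371, 0.55709355, 0.2305169 ]), 'tool_rot': array([-1.79910554e+02,  8.18490340e-03,  1.53132155e+02]), 'contact_force': array([-0.25931763, -0.28451266,  0.35008082]), 'wrist_torque': array([-0.01870951,  0.01689385,  0.01549512]), 'grip_width': 0.08547787516488249}
side {'vfov': 48.37003122774111, 'cx': 254.58721817527376, 'cy': 191.03491527606062, 'k1': 0.01757148124382979, 'R': array([[ 0.90273985, -0.43018132,  0.00219187],
       [-0.33568437, -0.70760515, -0.62178048],
       [ 0.26902932,  0.56057024, -0.7831885 ]]), 't': array([-0.47316221,  0.16756615,  0.93549284])}
top {'vfov': 47.76722471263833, 'cx': 265.7154936806623, 'cy': 184.4166686487062, 'k1': -0.09020549522993193, 'R': array([[-0.01556074, -0.99987062, -0.00407616],
       [-0.99525288,  0.01588031, -0.09601837],
       [ 0.09607067,  0.00256269, -0.99537122]]), 't': array([-0.03977494,  0.51958669,  1.17587203])}
```

View pics/top0.png

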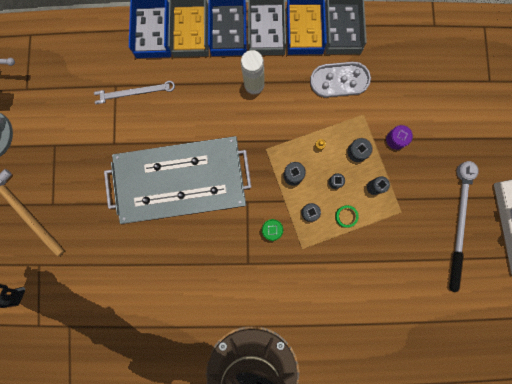

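View pics/side0.png

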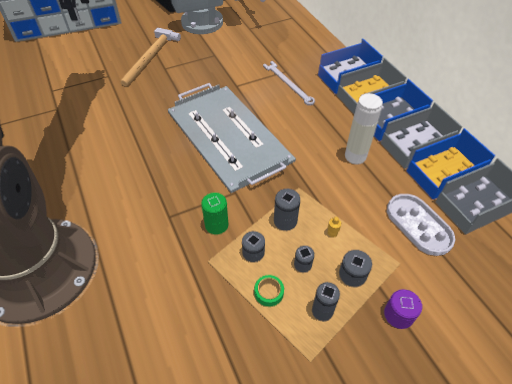

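Run:
```python
import cv2,numpy as np
p=np.load('top0.npz')['p'][:,:,::-1]
a=cv2.resize(p[110:255,260:420],None,fx=5,fy=5,interpolation=cv2.INTER_CUBIC); cv2.imwrite('pics/c1.png',cv2.resize(a,(660,600)))
a=cv2.resize(p[130:225,100:255],None,fx=5,fy=5,interpolation=cv2.INTER_CUBIC); cv2.imwrite('pics/c2.png',a)
p=np.load('side0.npz')['p'][:,:,::-1]
a=cv2.resize(p[180:360,190:430],None,fx=3.3,fy=3.3,interpolation=cv2.INTER_CUBIC); cv2.imwrite('pics/c3.png',a)
```

```text
(no output)
```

View pics/c1.png

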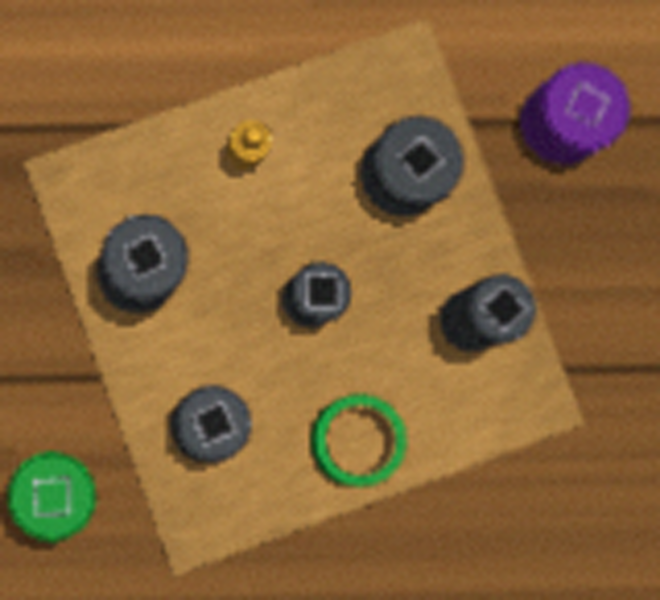

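View pics/c2.png

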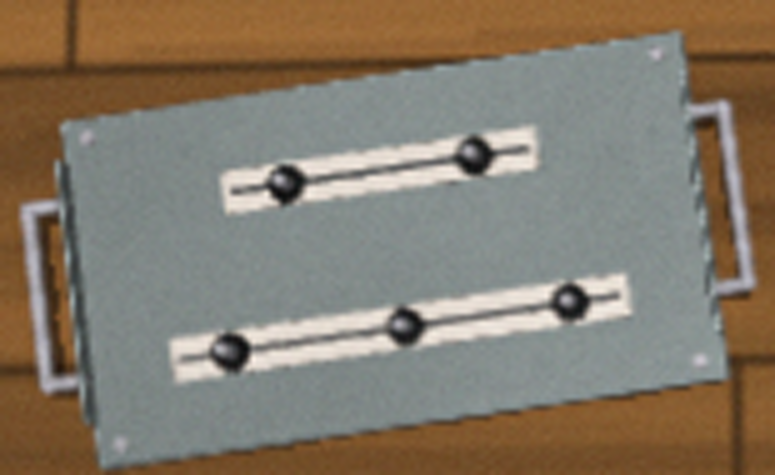

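View pics/c3.png

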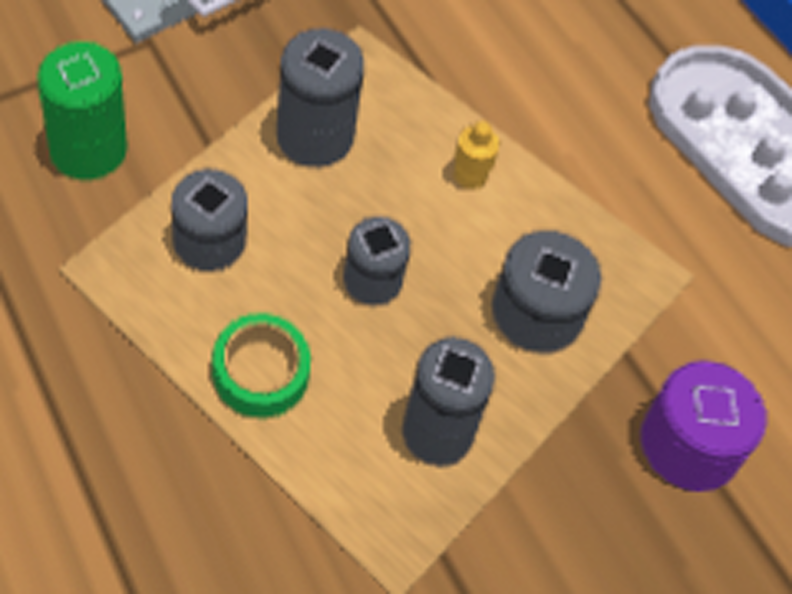

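```bash
cat > h.py <<'E'
import cv2,numpy as np
from rig import bot
C={n:bot.get_calibration(n) for n in("side","top")}
def K(n):
    c=C[n]; f=192/np.tan(np.radians(c['vfov']/2)); return f,c['cx'],c['cy']
def ray(n,u,v):
    f,cx,cy=K(n);c=C[n]; d=np.array([(u-cx)/f,(v-cy)/f])
    s=d.copy()
    for _ in range(20): s=d/(1+c['k1']*(s@s))
    R=np.array(c['R']); return -R.T@c['t'], R.T@np.array([s[0],s[1],1])
def plane(n,u,v,z):
    o,d=ray(n,u,v); return o+d*(z-o[2])/d[2]
def proj(n,X):
    f,cx,cy=K(n);c=C[n]; p=np.array(c['R'])@X+c['t']; s=p[:2]/p[2]; s=s*(1+c['k1']*(s@s)); return s*f+[cx,cy]
def tri(a,b):
    A=np.zeros((3,3));B=np.zeros(3)
    for n,(u,v) in(("top",a),("side",b)):
        o,d=ray(n,u,v); d=d/np.linalg.norm(d); P=np.eye(3)-np.outer(d,d); A+=P;B+=P@o
    return np.linalg.solve(A,B)
def darkc(img,u,v,r,thr):
    """weighted dark centroid in window"""
    g=img.max(2).astype(float); u,v=int(round(u)),int(round(v))
    w=np.clip(thr-g[v-r:v+r+1,u-r:u+r+1],0,None)
    m=(w>0).astype(np.uint8); k,l,st,ce=cv2.connectedComponentsWithStats(m)
    if k<2: return None
    i=1+np.argmax(st[1:,4]); w=w*(l==i); yy,xx=np.mgrid[v-r:v+r+1,u-r:u+r+1]
    return (w*xx).sum()/w.sum(),(w*yy).sum()/w.sum(),st[i,4]
S={'DL':(.095,56),'DS':(.093,44),'SL':(.061,60),'SM':(.057,50),'SS':(.055,40)}
E
python3 - <<'E'
from h import *
T=np.load('top0.npz')['p'];Sd=np.load('side0.npz')['p']
tp={'DL':(295.5,172),'DS':(382.5,184.5),'SL':(362,148.5),'SM':(311.5,212.5),'SS':(338,180.5)}
sp={'DL':(288,198),'DS':(328.5,292),'SL':(358,261.5),'SM':(253.5,240.5),'SS':(305,252.5)}
for k in tp:
    a=darkc(T,*tp[k],5,35);b=darkc(Sd,*sp[k],6,35)
    z=S[k][0]
    print(k,np.round(a,2),np.round(b,2),np.round(plane('top',*a[:2],z),4),np.round(plane('side',*b[:2],z),4),np.round(tri(a[:2],b[:2]),4))
for p in [(100+286/5,130+184/5),(100+475/5,130+154/5),(100+230/5,130+352/5),(100+406/5,130+326/5),(100+570/5,130+300/5)]:
    a=darkc(T,*p,6,90); print(np.round(a,2),np.round(plane('top',*a[:2],.012),4), np.round(proj('side',plane('top',*a[:2],.012)),1))
a=cv2.resize(Sd[80:190,160:300,::-1],None,fx=5,fy=5,interpolation=cv2.INTER_CUBIC); cv2.imwrite('pics/c4.png',a)
a=cv2.resize(T[148:210,130:220,::-1],None,fx=8,fy=8,interpolation=cv2.INTER_CUBIC); cv2.imwrite('pics/c5.png',a)
E
```

```text
DL [294.84 171.43  19.  ] [288. 198.   1.] [ 0.545  -0.1248  0.095 ] [ 0.5447 -0.1266  0.095 ] [ 0.5455 -0.125   0.0927]Traceback (most recent call last):
  File "<stdin>", line 8, in <module>
    return _wrapfunc(a, 'round', decimals=decimals, out=out)
    return _wrapit(obj, method, *args, **kwds)
    result = getattr(arr, method)(*args, **kwds)
TypeError: unsupported operand type(s) for *: 'NoneType' and 'float'
```

```bash
cat > m.py <<'E'
from h import *
T=np.load('top0.npz')['p'];Sd=np.load('side0.npz')['p']
tp={'DL':(294.8,171.4),'DS':(382.5,184.5),'SL':(362,148.5),'SM':(311.5,212.5),'SS':(338,180.5)}
sp={'DL':(288,198),'DS':(328.5,292),'SL':(358,261.5),'SM':(253.5,240.5),'SS':(305,252.5)}
for k in tp:
    a=darkc(T,*tp[k],5,40);b=darkc(Sd,*sp[k],5,50)
    z=S[k][0]
    print(k,np.round(a,2),np.round(b,2),np.round(plane('top',*a[:2],z),4),np.round(plane('side',*b[:2],z),4),np.round(tri(a[:2],b[:2]),4))
for p in [(100+286/5,130+184/5),(100+475/5,130+154/5),(100+230/5,130+352/5),(100+406/5,130+326/5),(100+570/5,130+300/5)]:
    a=darkc(T,*p,6,90); print(np.round(a,2),np.round(plane('top',*a[:2],.012),4), np.round(proj('side',plane('top',*a[:2],.012)),1))
a=cv2.resize(Sd[80:190,160:300,::-1],None,fx=5,fy=5,interpolation=cv2.INTER_CUBIC); cv2.imwrite('pics/c4.png',a)
a=cv2.resize(T[148:210,130:220,::-1],None,fx=8,fy=8,interpolation=cv2.INTER_CUBIC); cv2.imwrite('pics/c5.png',a)
E
python3 m.py; python3 -c "
import numpy as np
p=np.load('side0.npz')['p'].max(2);print(p[190:206,280:297])"
```

```text
DL [294.79 171.41  27.  ] [287.58 197.09  38.  ] [ 0.5451 -0.1247  0.095 ] [ 0.545 -0.124  0.095] [ 0.5448 -0.1246  0.0958]
DS [381.84 183.92  31.  ] [328.38 291.29  65.  ] [ 0.5088 -0.3531  0.093 ] [ 0.5093 -0.352   0.093 ] [ 0.5086 -0.3526  0.0947]
SL [361.43 148.19  27.  ] [357.76 260.87  53.  ] [ 0.6102 -0.3098  0.061 ] [ 0.6112 -0.3093  0.061 ] [ 0.6103 -0.3097  0.0623]
SM [311.55 211.69  22.  ] [253.36 239.51  46.  ] [ 0.4404 -0.1698  0.057 ] [ 0.4406 -0.1688  0.057 ] [ 0.4403 -0.1696  0.0583]
SS [337.76 179.85  26.  ] [305.03 252.24  48.  ] [ 0.5253 -0.2433  0.055 ] [ 0.5257 -0.2425  0.055 ] [ 0.5252 -0.2431  0.0563]
[157.19 166.72  36.  ] [0.5753 0.2584 0.012 ] [231.9 115.7]
[194.85 161.23  34.  ] [0.5891 0.1511 0.012 ] [252.3 138.2]
[146.48 200.09  36.  ] [0.4812 0.2881 0.012 ] [197.4 118.9]
[181.35 195.05  30.  ] [0.494  0.1891 0.012 ] [214.7 139.8]
[214.06 190.22  35.  ] [0.5061 0.097  0.012 ] [232.4 161. ]
[[115 102 108 109 110 111 110 110 111 110 109 110 108 101 121 157 203]
 [114 109 107 108 108 108 124 112 111 111 110 111 110 110 109 123 167]
 [110 111 109 108 107 136 
[... 268 characters left out ...]
137 105  47  37  36  35  37  37  36  36  65 129 151 115 110]
 [109 102 107  47  36  37  37  35  38  36  38  35  62 133 141 112 109]
 [107 115  98  64  40  36  37  37  34  35  38  62 138 131 111 108 108]
 [109 124 122 111 107  68  39  36  36  35  36 119 154 116 109 109 108]
 [110 111 108 123 132 105 108  69  40  36 123 146 116 112 111 111 109]
 [111 110 108 109 110 115 132 126  97  95 157 131 113 110 111 111 110]
 [111 111 110 110 109 108 110 136 133 147 129 112 110 110 111 111 111]
 [108 111 112 112 111 108 110 110 125 141 114 110 110 110 110 110 111]
 [103 107 112 111 110 110 111 110 110 111 110 109 109 110 113 107 104]
 [ 98 101 106 106 110 113 112 111 110 111 110 113 111 105 108 101  98]]
```

View pics/c4.png

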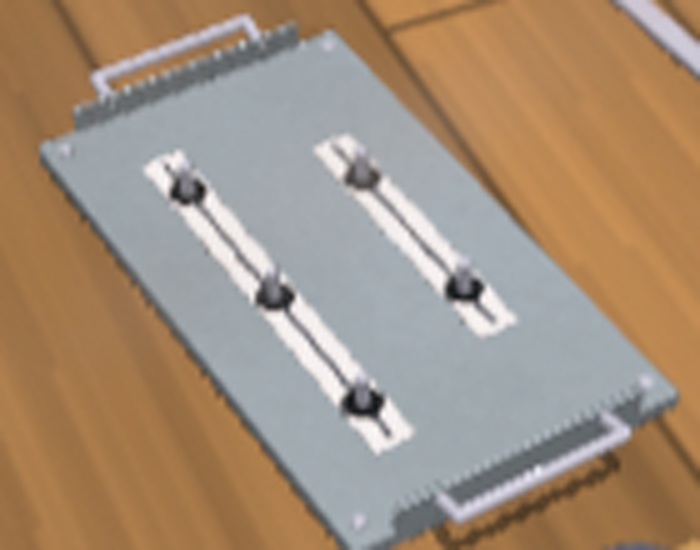

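View pics/c5.png

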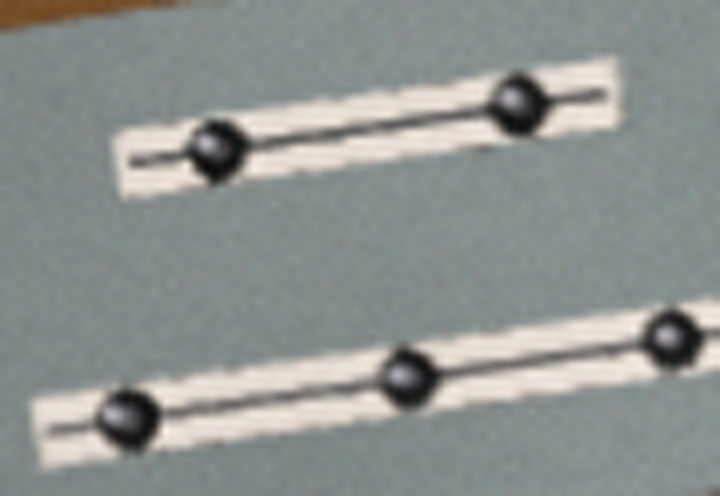

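Top-view candidates:
- Deep large: (294,173). Its green look-alike is at (272,231).
- Deep small: (378,186).
- Std large: (360,149). Its purple look-alike is at (400,137).
- Std medium: (311,213).
- Std small: (337,181).
- Green ring (347,216) and brass knob (321,146) are not part of the job.

The close crops confirm five black sockets, each with a black square on top. The two views agree to about 1 mm. The posts also agree: back row (157,167) and (195,161), front row (146,200), (181,195) and (214,190).

I'll keep one tool yaw of about 187.4° throughout, with the jaws along the rows.

jog_arm([
  [0,0,0,0,0,-0.12,-1],
  [0,0,0,0,0,-0.12,-1],
  [0,0,0,0,0,-0.12,-1],
  [0,0,0,0,0,-0.12,-1],
  [0,0,0,0,0,-0.12,-1],
  [-4.5,-40,0,0,0,0,-1],
  [-4.5,-40,0,0,0,0,-1],
  [-4.5,-40,0,0,0,0,-1],
], newtons=60)

```text
time_s: 0.77
ee_pos: [0.3113, 0.4389, 0.2305]
tool_rot: [-179.9, -0.0, -172.4]
contact_force: [2.1, -0.2, 1.6]
grip_width: 0.0853
```

```bash
cat > go.py <<'E'
# usage: go.py X Y Z -> tool-frame delta in mm from measured pose
import sys,numpy as np
from rig import bot
from scipy.spatial.transform import Rotation as Ro
s=bot.observe(); R=Ro.from_euler('xyz',s['tool_rot'],degrees=True)
t=np.array(list(map(float,sys.argv[1:4])))
d=R.inv().apply(t-s['ee_pos'])*1000
e=(R.inv()*Ro.from_euler('xyz',[180,0,187.4],degrees=True)).as_rotvec()
print('t',round(s['time_s'],2),'pos',np.round(s['ee_pos'],4),'rot',np.round(s['tool_rot'],2),'delta',np.round(d,1),'turn',np.round(e,3),'w',round(s['grip_width'],4),'F',np.round(s['contact_force'],1),'j7',round(s['joints'][6],1))
E
python3 go.py .509 -.3526 .20
```

```text
t 0.77 pos [0.3113 0.4389 0.2305] rot [-1.7995e+02 -5.0000e-02 -1.7242e+02] delta [ -91.6 -810.6   31.2] turn [-0.001 -0.001  0.003] w 0.0853 F [ 2.1 -0.2  1.6] j7 35.3
```

jog_arm([
  [-4.6,-40.5,0,0,0,0,-1],
  [-4.6,-40.5,0,0,0,0,-1],
  [-4.6,-40.5,0,0,0,0,-1],
  [-4.6,-40.5,0,0,0,0,-1],
  [-4.6,-40.5,0,0,0,0,-1],
  [-4.6,-40.5,0,0,0,0,-1],
  [-4.6,-40.5,0,0,0,0,-1],
  [-4.6,-40.5,0,0,0,0,-1],
])

```text
time_s: 1.43
ee_pos: [0.3901, 0.1219, 0.2313]
tool_rot: [180.0, 0.0, -172.5]
contact_force: [0.9, -0.4, 0.6]
grip_width: 0.0854
```

jog_arm([
  [-4.6,-40.5,0,0,0,0,-1],
  [-4.6,-40.5,0,0,0,0,-1],
  [-4.6,-40.5,0,0,0,0,-1],
  [-4.6,-40.5,0,0,0,0,-1],
  [-4.6,-40.5,0,0,0,0,-1],
  [-4.6,-40.5,0,0,0,0,-1],
  [-4.6,-40.5,0,0,0,0,-1],
  [-4.6,-40.5,0,0,0,0,-1],
])

```text
time_s: 2.1
ee_pos: [0.469, -0.1944, 0.2312]
tool_rot: [180.0, -0.0, -172.5]
contact_force: [1.0, 1.5, 0.4]
grip_width: 0.0856
```

```bash
python3 go.py .509 -.3526 .20
```

```text
t 2.1 pos [ 0.469  -0.1944  0.2312] rot [ 179.99   -0.   -172.47] delta [ -18.9 -162.1   31.2] turn [ 0.    -0.     0.002] w 0.0856 F [1.  1.5 0.4] j7 121.0
```

jog_arm([
  [-4.6,-40,0,0,0,0,-1],
  [-4.6,-40,0,0,0,0,-1],
  [-4.6,-40,0,0,0,0,-1],
  [-3,-30,10,0,0,0,-1],
  [0,0,20,0,0,0,-1],
  [0,0,0,0,0,0,-1],
  [0,0,0,0,0,0,-1],
])

```text
time_s: 2.68
ee_pos: [0.5046, -0.338, 0.2001]
tool_rot: [179.9, -0.2, -172.5]
contact_force: [-0.3, 0.1, 0.9]
grip_width: 0.0854
```

```bash
python3 go.py .509 -.3526 .048
```

```text
t 2.68 pos [ 0.5046 -0.338   0.2001] rot [ 1.7986e+02 -1.6000e-01 -1.7249e+02] delta [ -2.9 -15.5 152. ] turn [ 0.002 -0.003  0.002] w 0.0854 F [-0.3  0.1  0.9] j7 137.6
```

jog_arm([
  [-3,-15.5,0,0,0,0,-1],
  [0,0,30,0,0,0,-1],
  [0,0,30,0,0,0,-1],
  [0,0,28,0,0,0,-1],
  [0,0,0,0,0,0,-1],
  [0,0,0,0,0,0,-1],
])

```text
time_s: 3.18
ee_pos: [0.5105, -0.3523, 0.1136]
tool_rot: [179.9, -0.1, -172.4]
contact_force: [-0.3, -0.2, 0.8]
grip_width: 0.0854
```

```bash
python3 go.py .509 -.3526 .048
```

```text
t 3.18 pos [ 0.5105 -0.3523  0.1136] rot [ 1.7990e+02 -7.0000e-02 -1.7239e+02] delta [ 1.4 -0.2 65.6] turn [ 0.002 -0.001  0.004] w 0.0854 F [-0.3 -0.2  0.8] j7 141.1
```

jog_arm([
  [1.4,0,25,0,0,0,-1],
  [0,0,25,0,0,0,-1],
  [0,0,15.5,0,0,0,-1],
  [0,0,0,0,0,0,-1],
  [0,0,0,0,0,0,0.3],
  [0,0,0,0,0,0,1],
  [0,0,0,0,0,0,1],
  [0,0,0,0,0,0,1],
])

```text
time_s: 3.85
ee_pos: [0.5102, -0.3544, 0.0497]
tool_rot: [-179.9, 0.1, -172.5]
contact_force: [-0.9, -0.7, 8.0]
grip_width: 0.0423
```

jog_arm([
  [0,0,0,0,0,0,1],
  [0,0,0,0,0,0,1],
  [0,0,0,0,0,0,1],
  [0,0,0,0,0,0,1],
  [0,0,0,0,0,0,1],
])

```text
time_s: 4.27
ee_pos: [0.5103, -0.3545, 0.0497]
tool_rot: [-179.9, 0.2, -172.5]
contact_force: [-0.5, 1.8, 8.4]
grip_width: 0.0429
```

```bash
python3 go.py .509 -.3526 .048
```

```text
t 4.27 pos [ 0.5103 -0.3545  0.0497] rot [-1.7993e+02  1.5000e-01 -1.7247e+02] delta [1.1 2.1 1.7] turn [-0.001  0.003  0.002] w 0.0429 F [-0.5  1.8  8.4] j7 143.1
```

jog_arm([
  [0,0,-20,0,0,0,1],
  [0,0,-30,0,0,0,1],
  [0,0,-35,0,0,0,1],
  [0,0,-35,0,0,0,1],
  [0,0,-25,0,0,0,1],
  [0,0,0,0,0,0,1],
  [0,0,0,0,0,0,1],
])

```text
time_s: 4.85
ee_pos: [0.5094, -0.3544, 0.1941]
tool_rot: [-179.9, 0.1, -172.5]
contact_force: [0.2, -0.4, -6.3]
grip_width: 0.0426
```

```bash
python3 go.py .5753 .2584 .19
```

```text
t 4.85 pos [ 0.5094 -0.3544  0.1941] rot [-1.7992e+02  1.3000e-01 -1.7249e+02] delta [-145.4  598.9    3.6] turn [-0.001  0.002  0.002] w 0.0426 F [ 0.2 -0.4 -6.3] j7 139.2
```

jog_arm([
  [-5,20,0,0,0,0,1],
  [-9,37,0,0,0,0,1],
  [-9,37,0,0,0,0,1],
  [-9,37,0,0,0,0,1],
  [-9,37,0,0,0,0,1],
  [-9,37,0,0,0,0,1],
  [-9,37,0,0,0,0,1],
  [-9,37,0,0,0,0,1],
])

```text
time_s: 5.52
ee_pos: [0.5383, -0.0665, 0.1908]
tool_rot: [180.0, -0.2, -172.5]
contact_force: [0.2, 0.2, -5.6]
grip_width: 0.0425
```

jog_arm([
  [-9,37,0,0,0,0,1],
  [-9,37,0,0,0,0,1],
  [-9,37,0,0,0,0,1],
  [-9,37,0,0,0,0,1],
  [-9,37,0,0,0,0,1],
  [-9,37,0,0,0,0,1],
  [-9,37,0,0,0,0,1],
  [0,0,0,0,0,0,1],
])

```text
time_s: 6.18
ee_pos: [0.5662, 0.2072, 0.19]
tool_rot: [179.7, -0.2, -171.8]
contact_force: [-0.1, 3.1, -6.8]
grip_width: 0.0427
```

```bash
python3 go.py .5753 .2584 .19
```

```text
t 6.18 pos [0.5662 0.2072 0.19  ] rot [ 179.74   -0.19 -171.84] delta [-16.3  49.4   0.2] turn [ 0.005 -0.003  0.013] w 0.0427 F [-0.1  3.1 -6.8] j7 81.4
```

jog_arm([
  [-8,25,0,0,0,0,1],
  [-8,23,0,0,0,0,1],
  [0,0,20,0,0,0,1],
  [0,0,30,0,0,0,1],
  [0,0,28,0,0,0,1],
  [0,0,10,0,0,0,1],
  [0,0,0,0,0,0,1],
  [0,0,0,0,0,0,1],
])

```text
time_s: 6.85
ee_pos: [0.5777, 0.2455, 0.1042]
tool_rot: [-180.0, -0.1, -172.5]
contact_force: [0.4, 0.4, -5.1]
grip_width: 0.0424
```

```bash
python3 go.py .5753 .2584 .0587
cat > look.py <<'E'
import sys
from h import *
tag=sys.argv[1]
for n in("side","top"):
    p,d=bot.camera(n); np.savez(f"{n}{tag}.npz",p=p,d=d)
    if n=='side': a=p[60:200,150:310]
    else: a=p[110:250,90:270]
    a=cv2.resize(a[:,:,::-1],None,fx=4,fy=4,interpolation=cv2.INTER_CUBIC)
    cv2.imwrite(f"pics/{n}{tag}.png",a)
E
python3 look.py 1
```

```text
t 6.85 pos [0.5777 0.2455 0.1042] rot [-1.7995e+02 -1.1000e-01 -1.7251e+02] delta [ 0.6 13.1 45.5] turn [-0.001 -0.002  0.002] w 0.0424 F [ 0.4  0.4 -5.1] j7 79.5
```

View pics/side1.png

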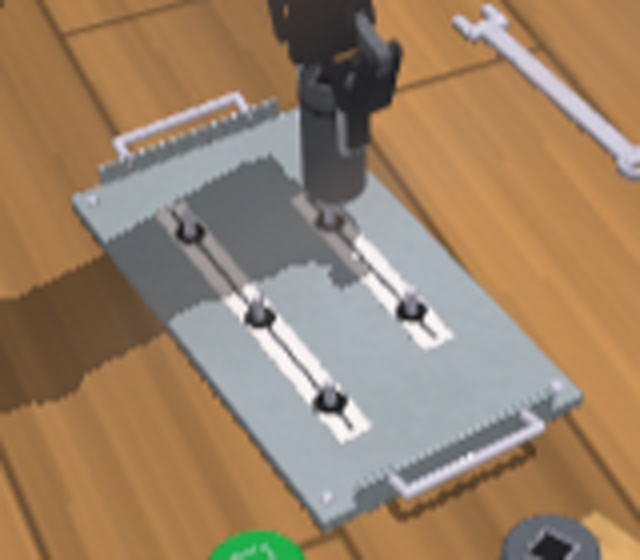

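jog_arm([
  [0.6,13,0,0,0,0,1],
  [0,0,0,0,0,0,1],
  [0,0,0,0,0,0,1],
  [0,0,0,0,0,0,1],
])

```text
time_s: 7.28
ee_pos: [0.5761, 0.2592, 0.1056]
tool_rot: [180.0, 0.1, -172.4]
contact_force: [0.3, -0.9, -6.0]
grip_width: 0.0422
```

```bash
python3 go.py .5753 .2584 .0587
```

```text
t 7.28 pos [0.5761 0.2592 0.1056] rot [ 1.7998e+02  6.0000e-02 -1.7245e+02] delta [ 1.  -0.7 46.9] turn [0.    0.001 0.003] w 0.0422 F [ 0.3 -0.9 -6. ] j7 78.3
```

jog_arm([
  [1,-0.7,12,0,0,0,1],
  [0,0,12,0,0,0,1],
  [0,0,10,0,0,0,1],
  [0,0,7,0,0,0,1],
  [0,0,3,0,0,0,1],
  [0,0,1,0,0,0,1],
  [0,0,0,0,0,0,1],
])

```text
time_s: 7.87
ee_pos: [0.5751, 0.258, 0.0595]
tool_rot: [-180.0, -0.0, -172.5]
contact_force: [-0.3, -0.5, -4.9]
grip_width: 0.0424
```

```bash
python3 go.py .5753 .2584 .0587
```

```text
t 7.87 pos [0.5751 0.258  0.0595] rot [-1.7999e+02 -1.0000e-02 -1.7249e+02] delta [-0.3  0.4  0.8] turn [-0.    -0.     0.002] w 0.0424 F [-0.3 -0.5 -4.9] j7 79.2
```

jog_arm([
  [0,0,0.7,0,0,0,1],
  [0,0,0.7,0,0,0,1],
  [0,0,0,0,0,0,1],
])

```text
time_s: 8.12
ee_pos: [0.5754, 0.2582, 0.059]
tool_rot: [180.0, 0.1, -172.5]
contact_force: [0.3, 0.0, -2.6]
grip_width: 0.0425
```

jog_arm([
  [0,0,0.6,0,0,0,1],
  [0,0,0,0,0,0,0],
  [0,0,0,0,0,0,-0.5],
  [0,0,0,0,0,0,-1],
  [0,0,0,0,0,0,-1],
  [0,0,0,0,0,0,-1],
  [0,0,0,0,0,0,-1],
  [0,0,0,0,0,0,-1],
])

```text
time_s: 8.78
ee_pos: [0.575, 0.2581, 0.0578]
tool_rot: [180.0, 0.0, -172.5]
contact_force: [-0.5, 0.4, -0.2]
grip_width: 0.0852
```

jog_arm([
  [0,0,-15,0,0,0,-1],
  [0,0,-30,0,0,0,-1],
  [0,0,-30,0,0,0,-1],
  [0,0,-40,0,0,0,-1],
  [0,0,-15,0,0,0,-1],
  [0,0,0,0,0,0,-1],
])

```text
time_s: 9.28
ee_pos: [0.5774, 0.2589, 0.1927]
tool_rot: [179.8, 0.4, -172.5]
contact_force: [0.9, -1.2, -0.2]
grip_width: 0.0855
```

```bash
python3 go.py .545 -.1244 .19;python3 look.py 2
```

```text
t 9.28 pos [0.5774 0.2589 0.1927] rot [ 179.84    0.41 -172.5 ] delta [  82.2 -375.8    1. ] turn [0.003 0.007 0.002] w 0.0855 F [ 0.9 -1.2 -0.2] j7 76.9
```

View pics/side2.png

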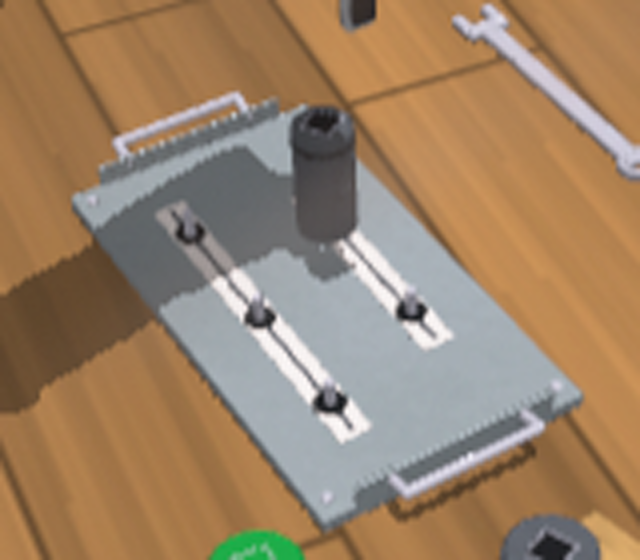

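The deep small socket stands upright over the back-left post, with its foot near crop pixel (327,228). Next is the deep large one.

jog_arm([
  [8.2,-37.5,0,0,0,0,-1],
  [8.2,-37.5,0,0,0,0,-1],
  [8.2,-37.5,0,0,0,0,-1],
  [8.2,-37.5,0,0,0,0,-1],
  [8.2,-37.5,0,0,0,0,-1],
  [8.2,-37.5,0,0,0,0,-1],
  [8.2,-37.5,0,0,0,0,-1],
  [8.2,-37.5,0,0,0,0,-1],
])

```text
time_s: 10.05
ee_pos: [0.5476, -0.0496, 0.1863]
tool_rot: [180.0, -0.2, -172.5]
contact_force: [-0.1, -0.3, 0.0]
grip_width: 0.0855
```

jog_arm([
  [8.2,-38,0,0,0,0,-1],
  [8.2,-38,0,0,0,0,-1],
  [0,0,20,0,0,0,-1],
  [0,0,35,0,0,0,-1],
  [0,0,20,0,0,0,-1],
  [0,0,0,0,0,0,-1],
  [0,0,0,0,0,0,-1],
])

```text
time_s: 10.63
ee_pos: [0.5413, -0.1253, 0.1112]
tool_rot: [180.0, -0.3, -172.5]
contact_force: [0.3, -0.2, 0.9]
grip_width: 0.0857
```

```bash
python3 go.py .545 -.1244 .05
```

```text
t 10.63 pos [ 0.5413 -0.1253  0.1112] rot [ 179.95   -0.25 -172.5 ] delta [-4.1  0.3 61.2] turn [ 0.001 -0.004  0.002] w 0.0857 F [ 0.3 -0.2  0.9] j7 117.2
```

jog_arm([
  [-3.5,0,0,0,0,0,-1],
  [0,0,25,0,0,0,-1],
  [0,0,25,0,0,0,-1],
  [0,0,11,0,0,0,-1],
  [0,0,0,0,0,0,-1],
  [0,0,0,0,0,0,-1],
])

```text
time_s: 11.13
ee_pos: [0.5468, -0.125, 0.0526]
tool_rot: [-180.0, 0.0, -172.5]
contact_force: [-0.4, -0.1, 0.3]
grip_width: 0.0854
```

```bash
python3 go.py .545 -.1244 .05
```

```text
t 11.13 pos [ 0.5468 -0.125   0.0526] rot [-1.7999e+02  2.0000e-02 -1.7248e+02] delta [1.7 0.9 2.6] turn [-0.     0.     0.002] w 0.0854 F [-0.4 -0.1  0.3] j7 119.3
```

jog_arm([
  [0,0,0,0,0,0,0.3],
  [0,0,0,0,0,0,1],
  [0,0,0,0,0,0,1],
  [0,0,0,0,0,0,1],
  [0,0,0,0,0,0,1],
  [0,0,0,0,0,0,1],
  [0,0,0,0,0,0,1],
  [0,0,0,0,0,0,1],
])

```text
time_s: 11.8
ee_pos: [0.5474, -0.1248, 0.0534]
tool_rot: [180.0, 0.1, -172.5]
contact_force: [-2.0, 1.2, 8.9]
grip_width: 0.0546
```

jog_arm([
  [0,0,-20,0,0,0,1],
  [0,0,-30,0,0,0,1],
  [0,0,-35,0,0,0,1],
  [0,0,-35,0,0,0,1],
  [0,0,-20,0,0,0,1],
  [0,0,0,0,0,0,1],
  [0,0,0,0,0,0,1],
])

```text
time_s: 12.38
ee_pos: [0.5463, -0.1248, 0.1921]
tool_rot: [180.0, 0.1, -172.5]
contact_force: [-0.1, 0.7, -8.3]
grip_width: 0.0546
```

```bash
python3 go.py .5905 .1511 .19
```

```text
t 12.38 pos [ 0.5463 -0.1248  0.1921] rot [ 1.7999e+02  8.0000e-02 -1.7248e+02] delta [-80.  267.8   2.3] turn [0.    0.001 0.002] w 0.0546 F [-0.1  0.7 -8.3] j7 114.8
```

jog_arm([
  [-6,20,0,0,0,0,1],
  [-11,37,0,0,0,0,1],
  [-11,37,0,0,0,0,1],
  [-11,37,0,0,0,0,1],
  [-11,37,0,0,0,0,1],
  [-11,37,0,0,0,0,1],
  [-11,37,0,0,0,0,1],
  [-8,26,0,0,0,0,1],
])

```text
time_s: 13.05
ee_pos: [0.5886, 0.1558, 0.1886]
tool_rot: [179.9, -0.3, -172.3]
contact_force: [0.1, 0.2, -7.4]
grip_width: 0.0544
```

jog_arm([
  [0,0,0,0,0,0,1],
  [0,0,20,0,0,0,1],
  [0,0,30,0,0,0,1],
  [0,0,20,0,0,0,1],
  [0,0,0,0,0,0,1],
  [0,0,0,0,0,0,1],
])

```text
time_s: 13.55
ee_pos: [0.5885, 0.1503, 0.1192]
tool_rot: [-179.9, -0.3, -172.5]
contact_force: [1.2, 0.1, -7.3]
grip_width: 0.0544
```

```bash
python3 go.py .5905 .1511 .0624
```

```text
t 13.55 pos [0.5885 0.1503 0.1192] rot [-179.92   -0.33 -172.51] delta [-2.4  0.6 56.8] turn [-0.001 -0.006  0.002] w 0.0544 F [ 1.2  0.1 -7.3] j7 88.5
```

jog_arm([
  [-1.5,0.5,15,0,0,0,1],
  [0,0,15,0,0,0,1],
  [0,0,12,0,0,0,1],
  [0,0,8,0,0,0,1],
  [0,0,3,0,0,0,1],
  [0,0,1.5,0,0,0,1],
  [0,0,0,0,0,0,1],
  [0,0,0,0,0,0,1],
])

```text
time_s: 14.22
ee_pos: [0.5925, 0.1519, 0.068]
tool_rot: [180.0, 0.1, -172.5]
contact_force: [0.3, 0.2, -6.5]
grip_width: 0.0542
```

```bash
python3 go.py .5905 .1511 .0624
```

```text
t 14.22 pos [0.5925 0.1519 0.068 ] rot [ 1.7999e+02  6.0000e-02 -1.7249e+02] delta [ 2.1 -0.6  5.6] turn [0.    0.001 0.002] w 0.0542 F [ 0.3  0.2 -6.5] j7 89.8
```

jog_arm([
  [1.5,-0.5,2.5,0,0,0,1],
  [0,0,2,0,0,0,1],
  [0,0,0.7,0,0,0,1],
  [0,0,0,0,0,0,1],
  [0,0,0,0,0,0,1],
])

```text
time_s: 14.63
ee_pos: [0.5908, 0.1512, 0.0626]
tool_rot: [180.0, 0.0, -172.5]
contact_force: [-1.2, 0.1, -0.2]
grip_width: 0.0551
```

jog_arm([
  [0,0,0,0,0,0,0],
  [0,0,0,0,0,0,-0.5],
  [0,0,0,0,0,0,-1],
  [0,0,0,0,0,0,-1],
  [0,0,0,0,0,0,-1],
  [0,0,0,0,0,0,-1],
  [0,0,0,0,0,0,-1],
])

```text
time_s: 15.22
ee_pos: [0.5907, 0.1512, 0.0622]
tool_rot: [180.0, 0.0, -172.5]
contact_force: [0.0, -0.3, 0.9]
grip_width: 0.0853
```

jog_arm([
  [0,0,-15,0,0,0,-1],
  [0,0,-30,0,0,0,-1],
  [0,0,-30,0,0,0,-1],
  [0,0,-40,0,0,0,-1],
  [0,0,-15,0,0,0,-1],
  [0,0,0,0,0,0,-1],
])

```text
time_s: 15.72
ee_pos: [0.5931, 0.1516, 0.1968]
tool_rot: [179.9, 0.4, -172.5]
contact_force: [0.0, 0.3, -0.5]
grip_width: 0.0851
```

```bash
python3 go.py .5255 -.2429 .19;python3 look.py 3
```

```text
t 15.72 pos [0.5931 0.1516 0.1968] rot [ 179.9     0.43 -172.5 ] delta [ 118.6 -382.3    5.3] turn [0.002 0.008 0.002] w 0.0851 F [ 0.   0.3 -0.5] j7 87.0
```

View pics/side3.png

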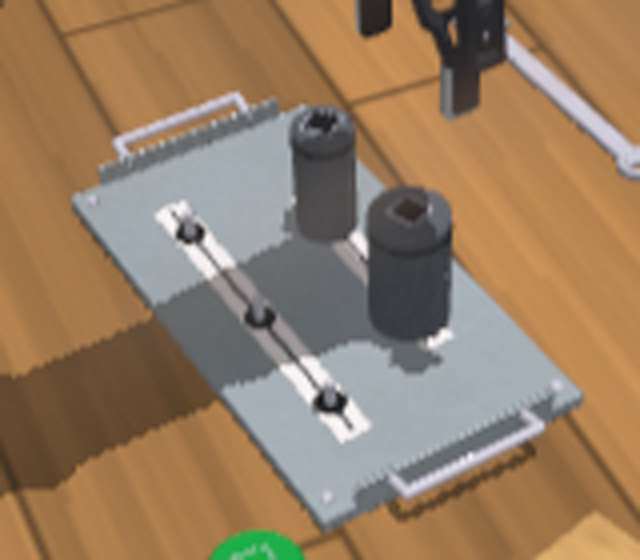

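Both deep sockets stand upright on the back row, feet near crop pixels (327,225) and (408,318). The next is std small.

jog_arm([
  [10.8,-35,0,0,0,0,-1],
  [10.8,-35,0,0,0,0,-1],
  [10.8,-35,0,0,0,0,-1],
  [10.8,-35,0,0,0,0,-1],
  [10.8,-35,0,0,0,0,-1],
  [10.8,-35,0,0,0,0,-1],
  [10.8,-35,0,0,0,0,-1],
  [10.8,-35,0,0,0,0,-1],
])

```text
time_s: 16.48
ee_pos: [0.54, -0.139, 0.1905]
tool_rot: [180.0, -0.1, -172.5]
contact_force: [0.3, 0.5, 0.3]
grip_width: 0.0854
```

jog_arm([
  [10.8,-35,0,0,0,0,-1],
  [10.8,-35,0,0,0,0,-1],
  [9,-32,20,0,0,0,-1],
  [0,0,35,0,0,0,-1],
  [0,0,35,0,0,0,-1],
  [0,0,22,0,0,0,-1],
  [0,0,0,0,0,0,-1],
  [0,0,0,0,0,0,-1],
])

```text
time_s: 17.15
ee_pos: [0.5229, -0.2424, 0.0784]
tool_rot: [179.9, -0.2, -172.5]
contact_force: [0.4, 0.4, 0.1]
grip_width: 0.0852
```

```bash
python3 go.py .5255 -.2429 .013
```

```text
t 17.15 pos [ 0.5229 -0.2424  0.0784] rot [ 179.9    -0.24 -172.5 ] delta [-2.8 -1.  65.4] turn [ 0.002 -0.004  0.002] w 0.0852 F [0.4 0.4 0.1] j7 131.6
```

jog_arm([
  [-1,-1,25,0,0,0,-1],
  [0,0,22,0,0,0,-1],
  [0,0,13,0,0,0,-1],
  [0,0,3,0,0,0,-1],
  [0,0,0,0,0,0,-1],
  [0,0,0,0,0,0,-1],
  [0,0,0,0,0,0,-1],
])

```text
time_s: 17.73
ee_pos: [0.5268, -0.2441, 0.0187]
tool_rot: [-179.9, 0.1, -172.5]
contact_force: [0.9, -0.5, 0.5]
grip_width: 0.0851
```

```bash
python3 go.py .5255 -.2429 .013
```

```text
t 17.73 pos [ 0.5268 -0.2441  0.0187] rot [-1.7994e+02  1.3000e-01 -1.7248e+02] delta [1.1 1.4 5.7] turn [-0.001  0.002  0.002] w 0.0851 F [ 0.9 -0.5  0.5] j7 133.9
```

jog_arm([
  [1,1,4,0,0,0,-1],
  [0,0,0,0,0,0,0],
  [0,0,0,0,0,0,0.5],
  [0,0,0,0,0,0,1],
  [0,0,0,0,0,0,1],
  [0,0,0,0,0,0,1],
  [0,0,0,0,0,0,1],
  [0,0,0,0,0,0,1],
])

```text
time_s: 18.4
ee_pos: [0.5246, -0.2429, 0.0134]
tool_rot: [-180.0, 0.0, -172.5]
contact_force: [-0.6, 1.2, 4.6]
grip_width: 0.0384
```

jog_arm([
  [0,0,0,0,0,0,1],
  [0,0,0,0,0,0,1],
])

```text
time_s: 18.57
ee_pos: [0.5247, -0.2429, 0.0134]
tool_rot: [-180.0, 0.0, -172.5]
contact_force: [-1.4, 1.1, 6.0]
grip_width: 0.0386
```

```bash
python3 go.py .5255 -.2429 .013
```

```text
t 18.57 pos [ 0.5247 -0.2429  0.0134] rot [-1.8000e+02  2.0000e-02 -1.7249e+02] delta [-0.8 -0.1  0.4] turn [-0.     0.     0.002] w 0.0386 F [-1.4  1.1  6. ] j7 134.0
```

jog_arm([
  [0,0,-20,0,0,0,1],
  [0,0,-35,0,0,0,1],
  [0,0,-38,0,0,0,1],
  [0,0,-38,0,0,0,1],
  [0,0,-20,0,0,0,1],
  [0,0,0,0,0,0,1],
])

```text
time_s: 19.07
ee_pos: [0.5269, -0.2442, 0.1688]
tool_rot: [-179.8, 0.4, -172.5]
contact_force: [0.4, -0.3, -1.8]
grip_width: 0.0386
```

```bash
python3 go.py .4812 .2881 .16
```

```text
t 19.07 pos [ 0.5269 -0.2442  0.1688] rot [-179.81    0.4  -172.5 ] delta [-24.1 533.7   7.2] turn [-0.003  0.007  0.002] w 0.0386 F [ 0.4 -0.3 -1.8] j7 128.9
```

jog_arm([
  [-1,20,0,0,0,0,1],
  [-1.7,38,0,0,0,0,1],
  [-1.7,38,0,0,0,0,1],
  [-1.7,38,0,0,0,0,1],
  [-1.7,38,0,0,0,0,1],
  [-1.7,38,0,0,0,0,1],
  [-1.7,38,0,0,0,0,1],
  [-1.7,38,0,0,0,0,1],
])

```text
time_s: 19.73
ee_pos: [0.4986, 0.0441, 0.163]
tool_rot: [-180.0, -0.1, -172.5]
contact_force: [1.3, -0.9, -1.8]
grip_width: 0.0381
```

jog_arm([
  [-1.7,38,0,0,0,0,1],
  [-1.7,38,0,0,0,0,1],
  [-1.7,38,0,0,0,0,1],
  [-1.7,38,0,0,0,0,1],
  [-1.7,38,0,0,0,0,1],
  [-1.7,38,0,0,0,0,1],
  [-1,20,0,0,0,0,1],
  [0,0,0,0,0,0,1],
])

```text
time_s: 20.4
ee_pos: [0.4761, 0.2959, 0.1624]
tool_rot: [179.9, -0.1, -172.0]
contact_force: [-0.4, 1.3, -2.1]
grip_width: 0.0381
```

```bash
python3 go.py .4812 .2881 .16
```

```text
t 20.4 pos [0.4761 0.2959 0.1624] rot [ 1.7990e+02 -1.1000e-01 -1.7203e+02] delta [-3.9 -8.4  2.4] turn [ 0.002 -0.002  0.01 ] w 0.0381 F [-0.4  1.3 -2.1] j7 68.6
```

jog_arm([
  [-4,-8.4,0,0,0,0,1],
  [0,0,30,0,0,0,1],
  [0,0,38,0,0,0,1],
  [0,0,30,0,0,0,1],
  [0,0,0,0,0,0,1],
  [0,0,0,0,0,0,1],
  [0,0,0,0,0,0,1],
])

```text
time_s: 20.98
ee_pos: [0.4848, 0.2809, 0.0673]
tool_rot: [-180.0, 0.1, -172.6]
contact_force: [-0.0, -0.1, -1.2]
grip_width: 0.0381
```

```bash
python3 go.py .4812 .2881 .0224
```

```text
t 20.98 pos [0.4848 0.2809 0.0673] rot [-1.7999e+02  6.0000e-02 -1.7258e+02] delta [ 2.7  7.6 44.9] turn [-0.     0.001  0.   ] w 0.0381 F [-0.  -0.1 -1.2] j7 72.3
```

jog_arm([
  [2.5,7.5,0,0,0,0,1],
  [0,0,10,0,0,0,1],
  [0,0,0,0,0,0,1],
  [0,0,0,0,0,0,1],
  [0,0,0,0,0,0,1],
])

```text
time_s: 21.4
ee_pos: [0.4802, 0.2891, 0.0564]
tool_rot: [180.0, 0.0, -172.5]
contact_force: [-0.1, 0.4, -2.5]
grip_width: 0.038
```

```bash
python3 go.py .4812 .2881 .0224
```

```text
t 21.4 pos [0.4802 0.2891 0.0564] rot [ 1.8000e+02  1.0000e-02 -1.7247e+02] delta [-0.8 -1.1 34. ] turn [0.    0.    0.002] w 0.038 F [-0.1  0.4 -2.5] j7 71.8
```

jog_arm([
  [-0.8,-1,10,0,0,0,1],
  [0,0,10,0,0,0,1],
  [0,0,8,0,0,0,1],
  [0,0,4,0,0,0,1],
  [0,0,0,0,0,0,1],
  [0,0,0,0,0,0,1],
])

```text
time_s: 21.9
ee_pos: [0.4809, 0.2879, 0.0235]
tool_rot: [-180.0, -0.0, -172.5]
contact_force: [0.4, 0.5, -2.3]
grip_width: 0.0379
```

```bash
python3 go.py .4812 .2881 .0224
```

```text
t 21.9 pos [0.4809 0.2879 0.0235] rot [-1.7997e+02 -5.0000e-02 -1.7250e+02] delta [-0.3  0.2  1.1] turn [-0.001 -0.001  0.002] w 0.0379 F [ 0.4  0.5 -2.3] j7 72.7
```

jog_arm([
  [0,0,0.8,0,0,0,1],
  [0,0,0.6,0,0,0,1],
  [0,0,0,0,0,0,1],
])

```text
time_s: 22.15
ee_pos: [0.4811, 0.2882, 0.0226]
tool_rot: [-180.0, -0.0, -172.5]
contact_force: [0.1, 0.1, -2.2]
grip_width: 0.038
```

jog_arm([
  [0,0,0.7,0,0,0,1],
  [0,0,0.5,0,0,0,1],
  [0,0,0,0,0,0,1],
])

```text
time_s: 22.4
ee_pos: [0.4812, 0.2882, 0.0224]
tool_rot: [180.0, 0.0, -172.5]
contact_force: [-3.3, -1.6, 9.5]
grip_width: 0.0384
```

jog_arm([
  [0,0,-0.5,0,0,0,0],
  [0,0,0,0,0,0,-0.5],
  [0,0,0,0,0,0,-1],
  [0,0,0,0,0,0,-1],
  [0,0,0,0,0,0,-1],
  [0,0,0,0,0,0,-1],
  [0,0,0,0,0,0,-1],
])

```text
time_s: 22.98
ee_pos: [0.4812, 0.2881, 0.022]
tool_rot: [-180.0, 0.0, -172.5]
contact_force: [-0.3, -0.1, 0.3]
grip_width: 0.0855
```

jog_arm([
  [0,0,-15,0,0,0,-1],
  [0,0,-30,0,0,0,-1],
  [0,0,-40,0,0,0,-1],
  [0,0,-40,0,0,0,-1],
  [0,0,-15,0,0,0,-1],
  [0,0,0,0,0,0,-1],
])

```text
time_s: 23.48
ee_pos: [0.4834, 0.2894, 0.1664]
tool_rot: [179.8, 0.4, -172.5]
contact_force: [0.5, 0.7, -0.7]
grip_width: 0.0854
```

```bash
python3 go.py .4405 -.1693 .16;python3 look.py 4
```

```text
t 23.48 pos [0.4834 0.2894 0.1664] rot [ 179.78    0.38 -172.5 ] delta [ 102.5 -449.2    4. ] turn [0.004 0.007 0.002] w 0.0854 F [ 0.5  0.7 -0.7] j7 69.2
```

View pics/side4.png

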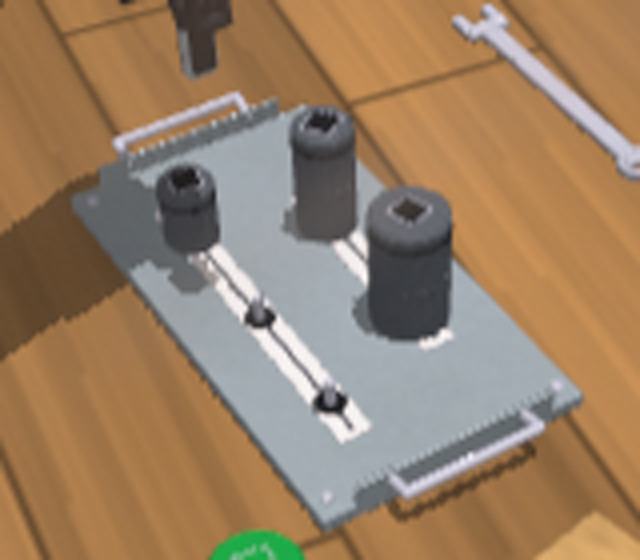

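The std small socket stands at the front left, foot near crop pixel (190,238). Next is the std medium one.

jog_arm([
  [8.5,-37.5,0,0,0,0,-1],
  [8.5,-37.5,0,0,0,0,-1],
  [8.5,-37.5,0,0,0,0,-1],
  [8.5,-37.5,0,0,0,0,-1],
  [8.5,-37.5,0,0,0,0,-1],
  [8.5,-37.5,0,0,0,0,-1],
  [8.5,-37.5,0,0,0,0,-1],
  [8.5,-37.5,0,0,0,0,-1],
])

```text
time_s: 24.25
ee_pos: [0.4512, -0.0199, 0.1605]
tool_rot: [-180.0, -0.2, -172.5]
contact_force: [1.5, -0.4, 0.1]
grip_width: 0.0852
```

jog_arm([
  [8.5,-37.5,0,0,0,0,-1],
  [8.5,-37.5,0,0,0,0,-1],
  [8.5,-37.5,0,0,0,0,-1],
  [8.5,-37,0,0,0,0,-1],
  [0,0,30,0,0,0,-1],
  [0,0,35,0,0,0,-1],
  [0,0,20,0,0,0,-1],
  [0,0,0,0,0,0,-1],
])

```text
time_s: 24.92
ee_pos: [0.4348, -0.17, 0.0724]
tool_rot: [179.8, -0.5, -172.5]
contact_force: [-1.3, 0.1, 0.4]
grip_width: 0.0855
```

jog_arm([
  [0,0,0,0,0,0,-1],
])

```text
time_s: 25.0
ee_pos: [0.437, -0.1706, 0.0756]
tool_rot: [179.9, -0.3, -172.5]
contact_force: [-0.1, -0.3, -0.2]
grip_width: 0.0854
```

```bash
python3 go.py .4405 -.1693 .013
```

```text
t 25.0 pos [ 0.437  -0.1706  0.0756] rot [ 179.93   -0.27 -172.52] delta [-3.9  0.8 62.5] turn [ 0.001 -0.005  0.001] w 0.0854 F [-0.1 -0.3 -0.2] j7 128.4
```

jog_arm([
  [-1,0.5,25,0,0,0,-1],
  [0,0,22,0,0,0,-1],
  [0,0,12,0,0,0,-1],
  [0,0,0,0,0,0,-1],
  [0,0,0,0,0,0,-1],
  [0,0,0,0,0,0,-1],
])

```text
time_s: 25.5
ee_pos: [0.4406, -0.1704, 0.0193]
tool_rot: [-180.0, 0.1, -172.5]
contact_force: [-0.3, -0.6, 0.1]
grip_width: 0.0854
```

```bash
python3 go.py .4405 -.1693 .013
```

```text
t 25.5 pos [ 0.4406 -0.1704  0.0193] rot [-1.7997e+02  9.0000e-02 -1.7248e+02] delta [-0.   1.1  6.3] turn [-0.001  0.002  0.002] w 0.0854 F [-0.3 -0.6  0.1] j7 132.1
```

jog_arm([
  [0,1,4.5,0,0,0,-1],
  [0,0,0,0,0,0,0],
  [0,0,0,0,0,0,0.5],
  [0,0,0,0,0,0,1],
  [0,0,0,0,0,0,1],
  [0,0,0,0,0,0,1],
  [0,0,0,0,0,0,1],
  [0,0,0,0,0,0,1],
])

```text
time_s: 26.17
ee_pos: [0.4398, -0.1692, 0.0141]
tool_rot: [180.0, 0.0, -172.5]
contact_force: [-1.8, 1.5, 8.6]
grip_width: 0.0482
```

jog_arm([
  [0,0,0,0,0,0,1],
  [0,0,0,0,0,0,1],
])

```text
time_s: 26.33
ee_pos: [0.4398, -0.1692, 0.0141]
tool_rot: [180.0, 0.0, -172.5]
contact_force: [-2.2, 1.3, 9.1]
grip_width: 0.0483
```

jog_arm([
  [0,0,-20,0,0,0,1],
  [0,0,-35,0,0,0,1],
  [0,0,-38,0,0,0,1],
  [0,0,-38,0,0,0,1],
  [0,0,-20,0,0,0,1],
  [0,0,0,0,0,0,1],
])

```text
time_s: 26.83
ee_pos: [0.4417, -0.1701, 0.1685]
tool_rot: [-179.9, 0.4, -172.5]
contact_force: [1.0, -0.7, -4.3]
grip_width: 0.048
```

```bash
python3 go.py .494 .1891 .16
```

```text
t 26.83 pos [ 0.4417 -0.1701  0.1685] rot [-179.9     0.39 -172.5 ] delta [-98.6 349.3   8.6] turn [-0.002  0.007  0.002] w 0.048 F [ 1.  -0.7 -4.3] j7 122.9
```

jog_arm([
  [-5,18,0,0,0,0,1],
  [-10.4,37,0,0,0,0,1],
  [-10.4,37,0,0,0,0,1],
  [-10.4,37,0,0,0,0,1],
  [-10.4,37,0,0,0,0,1],
  [-10.4,37,0,0,0,0,1],
  [-10.4,37,0,0,0,0,1],
  [-10.4,37,0,0,0,0,1],
])

```text
time_s: 27.5
ee_pos: [0.4794, 0.1173, 0.1631]
tool_rot: [-180.0, -0.1, -172.5]
contact_force: [1.8, -0.3, -3.5]
grip_width: 0.0484
```

jog_arm([
  [-10.4,37,0,0,0,0,1],
  [-10.4,35,0,0,0,0,1],
  [0,0,0,0,0,0,1],
  [0,0,30,0,0,0,1],
  [0,0,38,0,0,0,1],
  [0,0,25,0,0,0,1],
  [0,0,0,0,0,0,1],
  [0,0,0,0,0,0,1],
])

```text
time_s: 28.17
ee_pos: [0.4901, 0.1886, 0.07]
tool_rot: [-179.9, -0.3, -172.5]
contact_force: [0.7, -0.7, -3.7]
grip_width: 0.0484
```

```bash
python3 go.py .494 .1891 .0231
```

```text
t 28.17 pos [0.4901 0.1886 0.07  ] rot [-179.9    -0.25 -172.51] delta [-4.1  0.1 46.8] turn [-0.002 -0.004  0.002] w 0.0484 F [ 0.7 -0.7 -3.7] j7 82.9
```

jog_arm([
  [-1.5,0,10,0,0,0,1],
  [0,0,0,0,0,0,1],
  [0,0,0,0,0,0,1],
  [0,0,0,0,0,0,1],
])

```text
time_s: 28.5
ee_pos: [0.4938, 0.1901, 0.0624]
tool_rot: [180.0, 0.1, -172.5]
contact_force: [-0.0, 0.5, -3.0]
grip_width: 0.048
```

```bash
python3 go.py .494 .1891 .0231
```

```text
t 28.5 pos [0.4938 0.1901 0.0624] rot [ 1.7996e+02  9.0000e-02 -1.7249e+02] delta [ 0.  -1.1 39.3] turn [0.001 0.002 0.002] w 0.048 F [-0.   0.5 -3. ] j7 83.3
```

jog_arm([
  [0,-0.8,12,0,0,0,1],
  [0,0,12,0,0,0,1],
  [0,0,9,0,0,0,1],
  [0,0,4,0,0,0,1],
  [0,0,0,0,0,0,1],
  [0,0,0,0,0,0,1],
])

```text
time_s: 29.0
ee_pos: [0.4935, 0.1892, 0.0248]
tool_rot: [180.0, 0.0, -172.5]
contact_force: [0.1, 0.4, -3.4]
grip_width: 0.0481
```

```bash
python3 go.py .494 .1891 .0231
```

```text
t 29.0 pos [0.4935 0.1892 0.0248] rot [ 1.7999e+02  1.0000e-02 -1.7249e+02] delta [-0.5 -0.1  1.7] turn [0.    0.    0.002] w 0.0481 F [ 0.1  0.4 -3.4] j7 84.8
```

jog_arm([
  [0,0,1,0,0,0,1],
  [0,0,0.7,0,0,0,1],
  [0,0,0.5,0,0,0,1],
  [0,0,0,0,0,0,1],
])

```text
time_s: 29.33
ee_pos: [0.4938, 0.1893, 0.0232]
tool_rot: [180.0, 0.1, -172.5]
contact_force: [-1.9, -1.6, 4.2]
grip_width: 0.0486
```

jog_arm([
  [0,0,0,0,0,0,0],
  [0,0,0,0,0,0,-0.5],
  [0,0,0,0,0,0,-1],
  [0,0,0,0,0,0,-1],
  [0,0,0,0,0,0,-1],
  [0,0,0,0,0,0,-1],
  [0,0,0,0,0,0,-1],
])

```text
time_s: 29.92
ee_pos: [0.4933, 0.1891, 0.0223]
tool_rot: [180.0, 0.0, -172.5]
contact_force: [1.3, -0.6, 0.0]
grip_width: 0.0853
```

jog_arm([
  [0,0,-15,0,0,0,-1],
  [0,0,-30,0,0,0,-1],
  [0,0,-40,0,0,0,-1],
  [0,0,-40,0,0,0,-1],
  [0,0,-25,0,0,0,-1],
  [0,0,0,0,0,0,-1],
])

```text
time_s: 30.42
ee_pos: [0.4963, 0.1901, 0.1778]
tool_rot: [179.8, 0.5, -172.5]
contact_force: [1.0, -0.7, -0.4]
grip_width: 0.0855
```

```bash
python3 go.py .6107 -.3096 .17;python3 look.py 5
```

```text
t 30.42 pos [0.4963 0.1901 0.1778] rot [ 179.81    0.47 -172.51] delta [ -48.3 -510.3    6.5] turn [0.003 0.008 0.002] w 0.0855 F [ 1.  -0.7 -0.4] j7 79.6
```

View pics/side5.png

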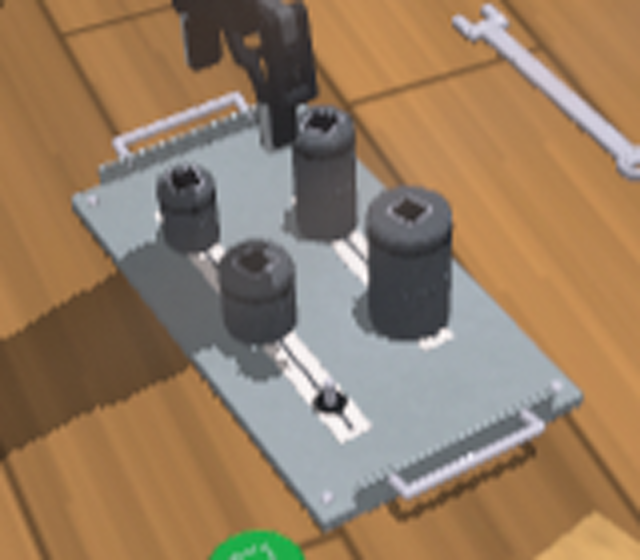

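The std medium socket stands at the front middle, foot near crop pixel (260,330). Next is the std large one (black, not the purple one).

jog_arm([
  [-3.5,-36.5,0,0,0,0,-1],
  [-3.5,-36.5,0,0,0,0,-1],
  [-3.5,-36.5,0,0,0,0,-1],
  [-3.5,-36.5,0,0,0,0,-1],
  [-3.5,-36.5,0,0,0,0,-1],
  [-3.5,-36.5,0,0,0,0,-1],
  [-3.5,-36.5,0,0,0,0,-1],
  [-3.5,-36.5,0,0,0,0,-1],
])

```text
time_s: 31.18
ee_pos: [0.5584, -0.0983, 0.1707]
tool_rot: [180.0, -0.2, -172.5]
contact_force: [0.5, -0.2, 0.4]
grip_width: 0.0854
```

jog_arm([
  [-3.5,-36.5,0,0,0,0,-1],
  [-3.5,-36.5,0,0,0,0,-1],
  [-3.5,-36.5,0,0,0,0,-1],
  [-3.5,-36.5,0,0,0,0,-1],
  [-3.5,-36.5,0,0,0,0,-1],
  [-3.5,-36,0,0,0,0,-1],
  [0,0,0,0,0,0,-1],
  [0,0,0,0,0,0,-1],
])

```text
time_s: 31.85
ee_pos: [0.607, -0.3135, 0.1699]
tool_rot: [180.0, -0.2, -172.7]
contact_force: [0.3, 1.2, -0.3]
grip_width: 0.085
```

```bash
python3 go.py .6107 -.3096 .085
```

```text
t 31.85 pos [ 0.607  -0.3135  0.1699] rot [ 179.99   -0.2  -172.74] delta [-4.5  3.4 84.9] turn [ 0.    -0.003 -0.002] w 0.085 F [ 0.3  1.2 -0.3] j7 133.0
```

jog_arm([
  [-3.5,3,25,0,0,0,-1],
  [0,0,30,0,0,0,-1],
  [0,0,25,0,0,0,-1],
  [0,0,0,0,0,0,-1],
  [0,0,0,0,0,0,-1],
  [0,0,0,0,0,0,-1],
])

```text
time_s: 32.35
ee_pos: [0.6122, -0.3068, 0.0932]
tool_rot: [-180.0, 0.0, -172.5]
contact_force: [-0.5, -0.0, 0.7]
grip_width: 0.0851
```

```bash
python3 go.py .6107 -.3096 .013
```

```text
t 32.35 pos [ 0.6122 -0.3068  0.0932] rot [-1.7999e+02  3.0000e-02 -1.7245e+02] delta [ 1.9 -2.5 80.2] turn [-0.     0.001  0.003] w 0.0851 F [-0.5 -0.   0.7] j7 134.4
```

jog_arm([
  [1.9,-2.5,20,0,0,0,-1],
  [0,0,25,0,0,0,-1],
  [0,0,20,0,0,0,-1],
  [0,0,8,0,0,0,-1],
  [0,0,0,0,0,0,-1],
  [0,0,0,0,0,0,-1],
  [0,0,0,0,0,0,-1],
])

```text
time_s: 32.93
ee_pos: [0.6114, -0.3106, 0.0214]
tool_rot: [-179.9, 0.1, -172.5]
contact_force: [0.2, 0.4, -0.3]
grip_width: 0.0854
```

```bash
python3 go.py .6107 -.3096 .013
```

```text
t 32.93 pos [ 0.6114 -0.3106  0.0214] rot [-1.7991e+02  1.4000e-01 -1.7248e+02] delta [0.6 1.1 8.4] turn [-0.002  0.002  0.002] w 0.0854 F [ 0.2  0.4 -0.3] j7 136.3
```

jog_arm([
  [0.5,1,6,0,0,0,-1],
  [0,0,0,0,0,0,-0.5],
  [0,0,0,0,0,0,0.5],
  [0,0,0,0,0,0,1],
  [0,0,0,0,0,0,1],
  [0,0,0,0,0,0,1],
  [0,0,0,0,0,0,1],
  [0,0,0,0,0,0,1],
])

```text
time_s: 33.6
ee_pos: [0.6098, -0.3092, 0.014]
tool_rot: [-180.0, 0.0, -172.5]
contact_force: [-2.3, 2.0, 5.6]
grip_width: 0.0581
```

jog_arm([
  [0,0,0,0,0,0,1],
  [0,0,0,0,0,0,1],
])

```text
time_s: 33.77
ee_pos: [0.6098, -0.3091, 0.014]
tool_rot: [-180.0, 0.0, -172.5]
contact_force: [-1.8, 0.9, 5.4]
grip_width: 0.0584
```

jog_arm([
  [0,0,-20,0,0,0,1],
  [0,0,-35,0,0,0,1],
  [0,0,-38,0,0,0,1],
  [0,0,-38,0,0,0,1],
  [0,0,-25,0,0,0,1],
  [0,0,0,0,0,0,1],
])

```text
time_s: 34.27
ee_pos: [0.6119, -0.3108, 0.1753]
tool_rot: [-179.7, 0.4, -172.5]
contact_force: [1.8, -1.0, -3.8]
grip_width: 0.0583
```

```bash
python3 go.py .5061 .097 .17
```

```text
t 34.27 pos [ 0.6119 -0.3108  0.1753] rot [-179.74    0.42 -172.5 ] delta [ 51.7 418.1   3. ] turn [-0.005  0.007  0.002] w 0.0583 F [ 1.8 -1.  -3.8] j7 133.0
```

jog_arm([
  [2.5,18,0,0,0,0,1],
  [4.6,37,0,0,0,0,1],
  [4.6,37,0,0,0,0,1],
  [4.6,37,0,0,0,0,1],
  [4.6,37,0,0,0,0,1],
  [4.6,37,0,0,0,0,1],
  [4.6,37,0,0,0,0,1],
  [4.6,37,0,0,0,0,1],
])

```text
time_s: 34.93
ee_pos: [0.5371, -0.0372, 0.168]
tool_rot: [180.0, -0.1, -172.5]
contact_force: [0.9, 0.3, -4.6]
grip_width: 0.0582
```

jog_arm([
  [4.6,37,0,0,0,0,1],
  [4.6,37,0,0,0,0,1],
  [4.6,37,0,0,0,0,1],
  [3,30,0,0,0,0,1],
  [0,0,0,0,0,0,1],
  [0,0,30,0,0,0,1],
  [0,0,20,0,0,0,1],
  [0,0,0,0,0,0,1],
])

```text
time_s: 35.6
ee_pos: [0.5003, 0.0981, 0.1152]
tool_rot: [-179.9, -0.4, -172.4]
contact_force: [-1.7, -0.9, -5.6]
grip_width: 0.0582
```

jog_arm([
  [0,0,0,0,0,0,1],
  [0,0,0,0,0,0,1],
])

```text
time_s: 35.77
ee_pos: [0.5041, 0.0983, 0.1197]
tool_rot: [-180.0, -0.0, -172.5]
contact_force: [0.2, 0.3, -3.5]
grip_width: 0.0582
```

```bash
python3 go.py .5055 .097 .023
```

```text
t 35.77 pos [0.5041 0.0983 0.1197] rot [-179.98   -0.   -172.53] delta [-1.3 -1.4 96.7] turn [-0.    -0.     0.001] w 0.0582 F [ 0.2  0.3 -3.5] j7 92.2
```

jog_arm([
  [-0.5,-1.4,25,0,0,0,1],
  [0,0,25,0,0,0,1],
  [0,0,8,0,0,0,1],
  [0,0,0,0,0,0,1],
  [0,0,0,0,0,0,1],
  [0,0,0,0,0,0,1],
])

```text
time_s: 36.27
ee_pos: [0.5056, 0.0975, 0.0628]
tool_rot: [180.0, 0.1, -172.5]
contact_force: [-0.6, 0.5, -4.4]
grip_width: 0.0585
```

```bash
python3 go.py .5055 .097 .023
```

```text
t 36.27 pos [0.5056 0.0975 0.0628] rot [ 1.7998e+02  1.2000e-01 -1.7250e+02] delta [ 0.3 -0.5 39.8] turn [0.    0.002 0.002] w 0.0585 F [-0.6  0.5 -4.4] j7 95.1
```

jog_arm([
  [0,-0.5,12,0,0,0,1],
  [0,0,12,0,0,0,1],
  [0,0,9,0,0,0,1],
  [0,0,4,0,0,0,1],
  [0,0,0,0,0,0,1],
  [0,0,0,0,0,0,1],
  [0,0,0,0,0,0,1],
])

```text
time_s: 36.85
ee_pos: [0.5051, 0.097, 0.0249]
tool_rot: [180.0, 0.1, -172.5]
contact_force: [-0.7, -0.4, -4.0]
grip_width: 0.0583
```

```bash
python3 go.py .5055 .097 .023
```

```text
t 36.85 pos [0.5051 0.097  0.0249] rot [ 1.7999e+02  6.0000e-02 -1.7249e+02] delta [-0.4 -0.   1.9] turn [0.    0.001 0.002] w 0.0583 F [-0.7 -0.4 -4. ] j7 96.8
```

jog_arm([
  [0,0,1,0,0,0,1],
  [0,0,0.7,0,0,0,1],
  [0,0,0.5,0,0,0,1],
  [0,0,0,0,0,0,1],
])

```text
time_s: 37.18
ee_pos: [0.5049, 0.097, 0.0229]
tool_rot: [180.0, 0.1, -172.5]
contact_force: [-2.3, 0.2, 5.1]
grip_width: 0.0586
```

jog_arm([
  [0,0,0,0,0,0,0],
  [0,0,0,0,0,0,-0.5],
  [0,0,0,0,0,0,-0.8],
  [0,0,0,0,0,0,-0.8],
  [0,0,0,0,0,0,-0.8],
  [0,0,0,0,0,0,-0.8],
  [0,0,0,0,0,0,-0.8],
])

```text
time_s: 37.77
ee_pos: [0.5046, 0.0969, 0.0221]
tool_rot: [180.0, 0.0, -172.5]
contact_force: [0.1, -0.9, -0.8]
grip_width: 0.077
```

jog_arm([
  [0,0,-15,0,0,0,-0.8],
  [0,0,-30,0,0,0,-0.8],
  [0,0,-40,0,0,0,-0.8],
  [0,0,-40,0,0,0,-0.8],
  [0,0,-40,0,0,0,-0.8],
  [0,-40,-10,0,0,0,-0.8],
  [0,-40,0,0,0,0,-0.8],
  [0,-40,0,0,0,0,-0.8],
])

```text
time_s: 38.43
ee_pos: [0.521, -0.0227, 0.1986]
tool_rot: [180.0, 0.2, -172.3]
contact_force: [0.6, -0.5, -0.3]
grip_width: 0.0768
```

jog_arm([
  [0,-40,0,0,0,0,-0.8],
  [0,-40,0,0,0,0,-0.8],
  [0,-40,0,0,0,0,-0.8],
  [0,-20,0,0,0,0,-0.8],
  [0,0,0,0,0,0,-0.8],
  [0,0,0,0,0,0,-0.8],
])

```text
time_s: 38.93
ee_pos: [0.5382, -0.1623, 0.1969]
tool_rot: [-180.0, -0.0, -172.7]
contact_force: [-0.3, 1.2, -0.6]
grip_width: 0.0768
```

```bash
python3 look.py 6
python3 - <<'E'
from h import *
T=np.load('top6.npz')['p']; cv2.imwrite('pics/top6full.png',T[:,:,::-1]); Sd=np.load('side6.npz')['p']
P={'DS':(.5753,.2584),'DL':(.5891,.1511),'SS':(.4812,.2881),'SM':(.494,.1891),'SL':(.5061,.097)}
for k,(x,y) in P.items():
    z=S[k][0]+.009; X=np.array([x,y,z]); r=[]
    for n,I in(('top',T),('side',Sd)):
        q=proj(n,X); a=darkc(I,*q,6,55)
        r.append(None if a is None else np.round((plane(n,*a[:2],z)-X)[:2]*1000,1).tolist()+[int(a[2])])
    print(k,r)
E
```

```text
DS [[-1.5, 0.6, 34], [-0.3, 1.2, 18]]
DL [[-0.5, -0.0, 34], None]
SS [[0.9, -1.2, 35], [1.7, -0.2, 18]]
SM [[0.4, -0.5, 30], None]
SL [[0.3, -0.7, 30], [0.8, 0.4, 25]]
```

View pics/side6.png

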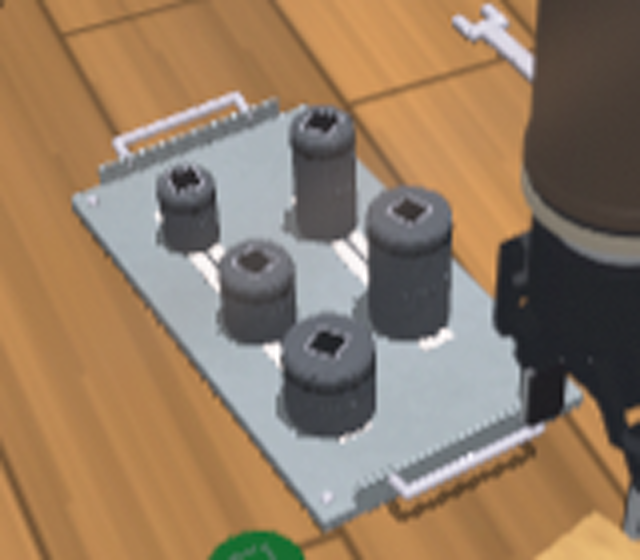

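View pics/top6full.png

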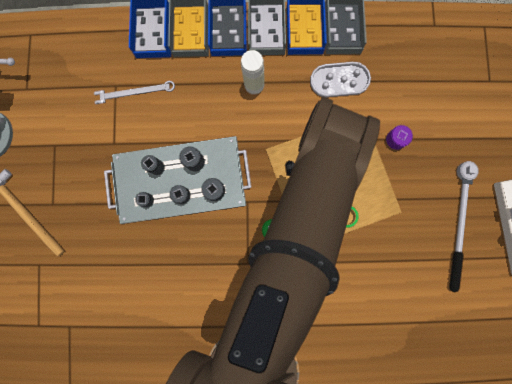

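All five sockets stand upright in the tray. In the top view the back row is at about (152,163) and (191,157), and the front row at about (143,200), (179,194) and (212,189). Each top is within about 1.7 mm of its post axis, and the gripper is clear.

```bash
python3 -c "
from rig import bot
print(bot.finish_job())"
```

```text
the job is handed in; nothing more can be done
None
```

All five black sockets are on the tray, each upright over its own post, and the job is handed in. The clock was at about 39 s of the 141 s allowed.

- **Order and places:** I filled the back row first, with deep small at the left and deep large at the right. The front row followed with small, medium and large from left to right. I left the green and purple look-alikes alone.
- **Seating:** Each socket came down to the expected deck height. The deck's contact force showed only while I was setting them down, and I saw no readings above about 10 N.
- **Last check:** With the gripper lifted away, the final pictures show all five upright. Each top square was within about 1.7 mm of its post axis in the top view. The side view agreed for three of the five. For deep large and std medium it gave no reading, because their squares fell short of my darkness threshold, so those two rest on the top-view measurement and on how they look in the side picture.

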